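# Shim a levelling stage with a wedge

## Task

Slide the levelling stage's gate sideways by its black grip until its gap is centred on the groove in the deck, and leave it there. Then take the steel shim wedge (the sloped one, not the flat block) by its tab and push it nose first, flat on the deck and along the groove, through the gap and under the platform until the platform has just lifted off its rests, by about 4 mm. Finish while still holding the wedge there, the wedge alone carrying the platform and the gripper touching nothing else; leave all other things on the bench where they are.

Things in the scene. Friction and masses are not known exactly. Their poses are not given: they have to be found in the camera images.
- stage: Levelling stage, fixed. Aluminium deck 290 (x) x 220 (y) x 15 mm; origin: centre of its underside; x runs from the open front of the deck to the platform, y left, z up. A dark groove 4 mm wide runs on its centre line (y = 0) from the front to the platform. Four platform rests at y = +-39 to +-57 mm, two guide rods at x = 60, y = +-48, tops z = 73; a bracket on the rear edge, top z = 65.
- edge_line (a point): Middle of the platform's lower front edge at rest (fixed to the stage): stage x = 5, y = 0, z = 29 mm. The platform is a dark steel plate 110 (stage x 5 to 115) x 120 x 12 mm, underside 14 mm above the deck top, with a dish on it (top z = 56). The space below it is open from the front.
- platform (a joint): Height of the platform above its rests in m: 0 lying on them, at most 0.020. It moves straight up and down, stays level, weighs about 0.5 kg (varies) and sinks back by its weight.
- gate (a joint): Position of the gate on its track in m, 0 to 0.090, growing to the stage's +y. At 0.045 its gap is centred on the groove. It starts near 0, with a fence in the wedge's way, slides with about 1.5 N friction and stays where it is left.
- gate_gap (a point): Centre of the gate's gap, 1 mm above the deck, at stage x = -17, y = joint value - 45 mm. The gate stands across the deck before the platform: two upright brass fences, each 8 (stage x) x 30 (y) x 24 mm high, joined by a flush strip, with a gap of 56 mm between them for the wedge.
- gate_grip (a point): Middle of the top of the gate's black grip: a block 24 (stage x) x 14 (y) x 34 mm high standing on the +y fence, from 25 to 59 mm above the deck top; 50 mm to the +y side of the gap's centre.
- wedge: Shim wedge of bare steel, loose on the bench, 36 mm wide (y), about 0.25 kg (varies). Origin on its flat underside, x to the thin nose; underside from x = -68 (rear) to +45 mm (nose). Ramp 1 in 4: 6 mm high at the nose, 23.5 mm at x = -25, then flat to the rear, where the tab stands.
- wedge_tab (a point): Middle of the top of the wedge's upright tab, to hold it by: wedge x = -51, y = 0, z = 62 mm. The tab is 30 (x from -66 to -36) x 18 mm (y) and rises from the flat top at z = 23.5 to 62 mm.
- wedge_nose (a point): Middle of the lower edge of the wedge's nose (wedge x = 45, z = 0 mm). Lifting starts when the nose is 32 mm past the platform's front edge and grows 1 mm per 4 mm of push; pushing takes roughly 5 to 15 N.
- wedge_line (a point): Middle of a thin dark line across the ramp (wedge x = -3, z = 18 mm): with this line right under the platform's front edge (wedge origin at stage x = 8 mm) the platform is lifted 4 mm.
- block: flat shim block: a plain steel bar with no slope, 113 long x 36 wide x 23.5 high, with the same tab as the wedge; not needed. Sizes in mm, origin under the bar, 11.5 from its middle, away from the tab
- box_a: small sample box, 45 x 45 x 22, yellow lid; bystander. Sizes in mm, origin under it
- box_b: small sample box, 45 x 45 x 22, black lid; bystander. Sizes in mm, origin under it
- vial: small jar, 34 across x 60 high, standing; bystander. Sizes in mm, origin under it
- dish: shallow glass dish, 80 across x 14 high; bystander. Sizes in mm, origin under it
- driver: screwdriver 160 long, lying along its x; bystander. Sizes in mm, origin under it
- tweezers: closed steel tweezers, 140 long, lying along its x; bystander. Sizes in mm, origin under it
There are look-alikes about, which are no part of the job. Leave any green look-alike of the wedge alone.

How it is judged:
By the outcome, as a careful person would: the job done as asked, in the order asked, and still so for the second after the job is handed in, while the arm keeps its last pose, push and grip.
It also fails if it takes over 58 s, if anything falls off the work surface, if the arm or the gripper's body presses on something with over 40 N, if the wrist force passes 120 N, or if a joint passes its speed limit or range.

## Robot

A 6-joint arm with a two-finger parallel gripper is mounted at the origin on the work surface. World frame = base frame: x ahead of the robot, y to its left, z up, the work surface at z = 0. Lengths are in m, angles in rad, forces in N, time in s.
With the tool pointing down it reaches from about 0.35 to 0.975 m from the base axis. Payload 7.1 kg.
Tool frame: the origin (TCP) lies midway between the tips of the shut fingers; the grasp point (between the pads) lies 19 mm behind it; z points along the fingers, y is the line along which they close (so a half turn about z gives the same grasp; the last joint's range is limited). The gripper opens to 88 mm and grips with 3 to 60 N. Pads are 20 mm wide; open, the fingers measure 115 mm over their backs; the gripper's body (75 mm by 178 mm) begins 61 mm behind the grasp point.
Start: joints at [-1.257, 0.423, 1.63, -0, 1.089, -0.019], TCP at [0.204, -0.591, 0.223] pointing down, gripper open.
Joint ranges: [-3, 3], [-0.9, 2.11], [0.09, 2.58], [-1.31, 4.45], [0.11, 2.69], [-2.54, 2.54]. Speed limits (rad/s): [2.39, 2.39, 3.01, 3.14, 3.14, 3.14].

## Interface

Orientations are given as a unit quaternion [w, x, y, z].
In Python, from station import move_pose, movel, movej, command_gripper, wait, inverse_kinematics, read_camera, camera_info, MotionError, job_done, get_time, get_joint_pos, get_qvel, get_effort, get_tcp_pos, get_ee_rot, get_ft_force, get_ft_torque, get_grip_width, get_finger_force gives the robot as it stands. Calls block until the motion is done:
- move_pose(position, orientation): joint-space move of the TCP to a pose.
- movel(position, frame=None, v=0.15, until_force=None): straight line of the TCP; frame=None keeps the orientation; v is the mean speed in m/s. With until_force (N) it stops when the force on the tool has changed by that much, and returns True; else False.
- movej(angles): joint-space move.
- command_gripper(opening): opening from 0.0 (shut) to 1.0 (fully open); the grip force is fixed at half the most; returns when the fingers have stopped.
- wait(seconds).
- inverse_kinematics(position, orientation): joint angles nearest the present ones, or None.
- read_camera(name): name is "side" or "top"; returns the picture (480x640x3 uint8, red, green, blue); there is no depth.
- camera_info(name): a dict with "intrinsics" (3x3 intrinsics, pixels), "dist" ([k1, k2, p1, p2, k3] as OpenCV has them; the pictures are not rectified), "T" (4x4, takes a point from camera to world coordinates). Camera axes: x right, y up, looking along -z (the intrinsics and any distortion apply to the point x, -y, -z); pixel columns grow to the right and rows downward; lengths in m; the calibration is good to about 2 mm. A picture is of the moment at which its call begins. camera_info takes no time and is no camera call.
A pose or a line that the arm cannot do raises MotionError and nothing moves.
- job_done(): hands the job in; it is judged then, once.
Readings, each from a call of its own:
- get_time(): time.
- get_joint_pos(): joint angles.
- get_qvel(): joint speeds.
- get_effort(): joint torques, N m.
- get_tcp_pos(): TCP position.
- get_ee_rot(): TCP orientation.
- get_ft_force(): force on the tool from outside, world axes, zero at the start.
- get_ft_torque(): the same for the moment, N m.
- get_grip_width(): opening from 0.0 (shut) to 1.0 (fully open).
- get_finger_force(): force on a finger pad.
Only numpy, scipy, OpenCV 4.12 (cv2) and the standard library are available. Lean on these libraries where they do the work, as an engineer would, in place of code of your own. Each camera call takes 0.05 s, during which the arm holds its last target. There are 200 camera calls.

## Working session

There is one attempt and no reset: what is moved stays moved. The work goes in short steps, each a Python script; the robot and the scene stay as the last script left them, time stands still between calls to the robot, and variables do not carry over. Pictures are saved under pics/ and viewed, at most 10 in all, crops included, and the job is handed in when it is done.

```bash
ls; mkdir -p pics; python3 - <<'E'
from station import *
import cv2,numpy as np
for n in("top","side"):
    cv2.imwrite(f"pics/{n}0.png",read_camera(n)[:,:,::-1]); c=camera_info(n); print(n,np.round(c["intrinsics"],1).tolist(),c["dist"],np.round(c["T"],3).tolist())
print(get_time(),get_ee_rot())
E
```

```text
pics
top [[467.4, 0.0, 322.3], [0.0, 467.4, 240.7], [0.0, 0.0, 1.0]] [-0.07638679  0.          0.          0.          0.        ] [[0.016, 0.996, -0.088, 0.434], [-0.999, 0.018, 0.03, 0.016], [0.031, 0.087, 0.996, 1.201], [0.0, 0.0, 0.0, 1.0]]
side [[603.3, 0.0, 315.0], [0.0, 603.3, 239.8], [0.0, 0.0, 1.0]] [-0.1201473  0.         0.         0.         0.       ] [[-0.916, 0.282, -0.284, 0.177], [-0.4, -0.675, 0.62, 0.786], [-0.017, 0.682, 0.731, 1.001], [0.0, 0.0, 0.0, 1.0]]
0.1 [-6.66513533e-04  9.86183554e-01  1.65654881e-01 -1.16212696e-04]
```

View pics/top0.png

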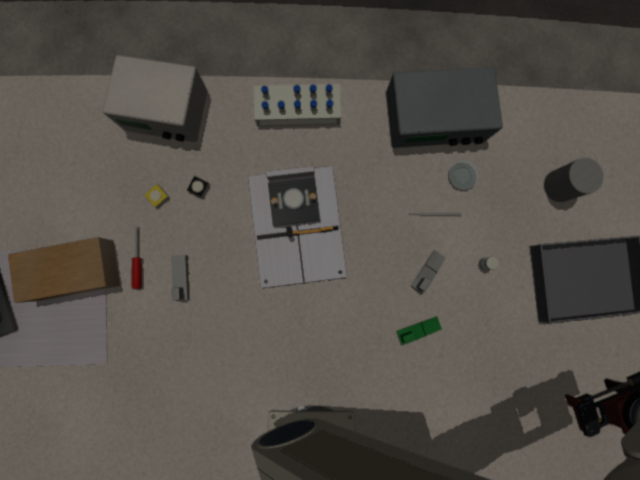

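View pics/side0.png

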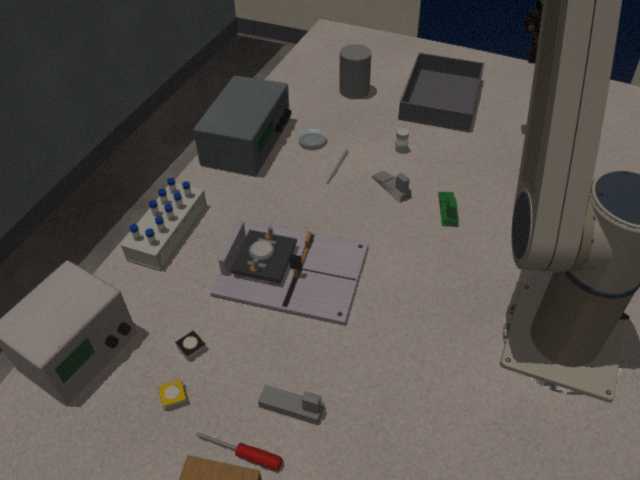

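Three wedge-like things appear. Grey A is at top (180,278) / side (291,404), grey B at top (428,272) / side (392,186), and the green look-alike is at top (419,330) and stays where it is. B seems to slope to a thin nose and A looks like the flat bar, so I'm enlarging both to confirm, along with the stage.

```bash
python3 - <<'E'
import cv2,numpy as np
t=cv2.imread("pics/top0.png");s=cv2.imread("pics/side0.png")
def c(im,x,y,w,h):return cv2.resize(cv2.convertScaleAbs(im[y:y+h,x:x+w],alpha=1.6),(400,300),interpolation=cv2.INTER_CUBIC)
cv2.imwrite("pics/m1.png",np.vstack([np.hstack([c(s,251,374,80,60),c(s,352,156,80,60)]),np.hstack([c(t,140,248,80,60),c(t,388,242,80,60)])]))
cv2.imwrite("pics/m2.png",np.vstack([np.hstack([cv2.resize(t[160:295,235:355],(400,450),interpolation=cv2.INTER_CUBIC),cv2.resize(cv2.convertScaleAbs(s[215:325,205:375],alpha=1.3),(400,450),interpolation=cv2.INTER_CUBIC)])]))
E
```

```text
(no output)
```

View pics/m1.png

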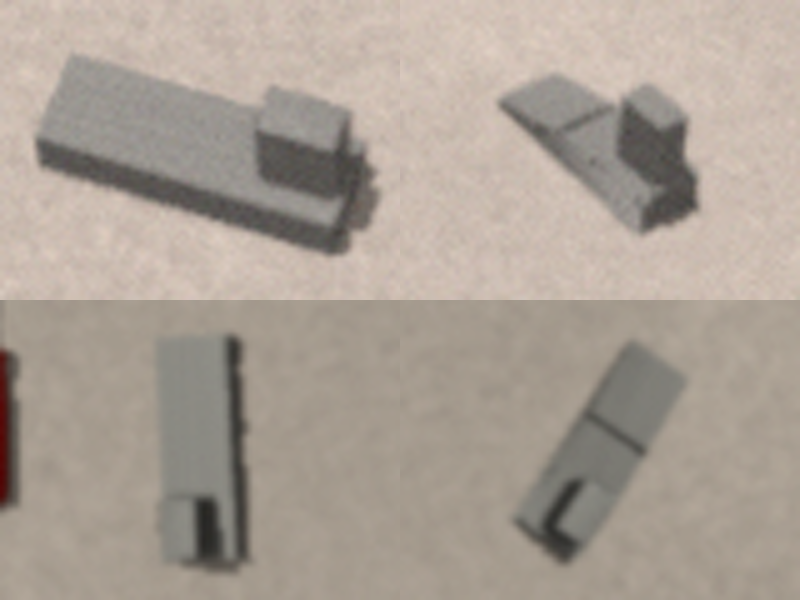

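View pics/m2.png

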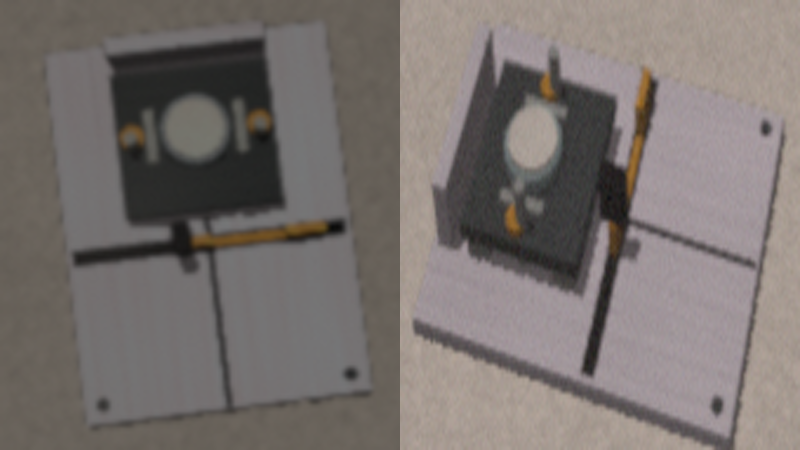

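Montage 1 settles it. B (top 428,272) tapers to a thin nose and has the dark line across its ramp, so B is the wedge. A is the flat block with no slope. The stage crop shows the front edge facing the robot, the groove running from top (303,282) to the platform, and the black grip at about top (289,231). Next I'll measure.

```bash
cat > h.py <<'E'
from station import *
import cv2,numpy as np
from scipy.spatial.transform import Rotation as R
def ray(cam,px):
    c=camera_info(cam);u=cv2.undistortPoints(np.float64(px).reshape(-1,1,2),c["intrinsics"],c["dist"]).reshape(-1,2)
    d=np.c_[u[:,0],-u[:,1],-np.ones(len(u))]@c["T"][:3,:3].T
    return c["T"][:3,3],d
def plane(cam,px,z):
    o,d=ray(cam,px);return o+d*((z-o[2])/d[:,2])[:,None]
def tri(pt,ps):
    (a,d),(b,e)=ray("top",pt),ray("side",ps);d,e=d[0],e[0]
    s=np.linalg.lstsq(np.c_[d,-e],b-a,rcond=None)[0];p,q=a+s[0]*d,b+s[1]*e
    return (p+q)/2,np.linalg.norm(p-q)
def down(yaw): # tool z down, tool y axis = yaw+90deg in world (fingers close across heading yaw)
    Rm=np.c_[[np.cos(yaw),np.sin(yaw),0],[np.sin(yaw),-np.cos(yaw),0],[0,0,-1]]
    q=R.from_matrix(Rm).as_quat();return q[[3,0,1,2]]
E
python3 - <<'E'
from h import *
t=cv2.imread("pics/top0.png").astype(int);s=cv2.imread("pics/side0.png").astype(int)
def comp(m,seed):
    n,l,st,c=cv2.connectedComponentsWithStats(m.astype(np.uint8));
    ys,xs=np.nonzero(m);k=np.argmin((xs-seed[0])**2+(ys-seed[1])**2);i=l[ys[k],xs[k]];return l==i,st[i],c[i]
# sample colours
for n,im,pts in(("t",t,[(280,260),(320,260),(230,260),(430,262),(424,285),(435,258)]),("s",s,[(330,260),(320,290),(400,300),(380,182),(402,180)])):
    for x,y in pts: print(n,(x,y),im[y-1:y+2,x-1:x+2].reshape(-1,3).mean(0).round())
# wedge and deck by blueness (b - r)
for n,im,seeds in(("t",t,[(428,272),(290,260)]),("s",s,[(390,186),(330,260)])):
    b=cv2.GaussianBlur(im.astype(np.float32),(3,3),0);d=b[:,:,0]/b[:,:,2]
    for sd in seeds:
        m,st,c=comp(d>0.92,sd);print(n,sd,st,c.round(1))
        cnt=max(cv2.findContours(m.astype(np.uint8),0,2)[0],key=cv2.contourArea)
        h=cv2.convexHull(cnt);print(cv2.approxPolyDP(h,2,True).reshape(-1,2).tolist())
E
```

```text
t (280, 260) [113. 113. 116.]
t (320, 260) [114. 114. 117.]
t (230, 260) [ 88.  96. 102.]
t (430, 262) [71. 76. 76.]
t (424, 285) [77. 82. 82.]
t (435, 258) [72. 76. 77.]
s (330, 260) [120. 116. 125.]
s (320, 290) [119. 116. 124.]
s (400, 300) [109. 115. 125.]
s (380, 182) [59. 62. 65.]
s (402, 180) [72. 75. 77.]
t (428, 272) [412 252  32  40 533] [427.9 272. ]
[[435, 252], [443, 259], [425, 289], [421, 291], [412, 284]]
t (290, 260) [ 248  166   99  122 9238] [296.3 226.9]
[[331, 166], [346, 276], [261, 287], [248, 177], [273, 170]]
s (390, 186) [373 172  38  29 526] [393.1 184.1]
[[373, 176], [381, 172], [402, 174], [407, 178], [409, 196], [396, 199]]
s (330, 260) [  211   221   157   104 10318] [291.  271.9]
[[238, 221], [250, 221], [366, 243], [363, 263], [344, 324], [212, 295], [219, 258]]
```

```bash
python3 - <<'E'
from h import *
t=cv2.imread("pics/top0.png")
f=lambda p:np.round(np.array(p)*1000,1).tolist()
# deck corners, top & side (rear-right, front-right, front-left, rear-left) 
ct=plane("top",[(331.5,166),(346,276.5),(261,287),(248,177)],.015)
cs=plane("side",[(366.5,243)],.015)
print(f(ct),"sides",[round(np.linalg.norm(ct[i]-ct[i-1])*1000) for i in range(4)],"side cam rear/front-right",f(cs))
b=cv2.GaussianBlur(t.astype(np.float32),(3,3),0);m=(b[:,:,0]/b[:,:,2]>0.92).astype(np.uint8)
n,l,_,_=cv2.connectedComponentsWithStats(m);m=(l==l[260,290]).astype(np.uint8)
cnt=cv2.findContours(m,0,1)[0];cnt=max(cnt,key=cv2.contourArea).reshape(-1,2)
P=plane("top",cnt,.015)[:,:2]
r=cv2.minAreaRect((P*1000).astype(np.float32));print("rect",r)
print("grip top",f(plane("top",[(289.3,231.4)],.074)))
T=(425.1,284.);L=(430.9,268.5)
a=plane("top",[T],.062)[0];q=plane("top",[L],.018)[0]
print("tab",f(a),"line",f(q),"d",np.linalg.norm((a-q)[:2]),"yaw",np.degrees(np.arctan2(*(q-a)[1::-1])))
print("tri tab",f(tri(T,(403,177))[0]),"line",f(tri(L,(388.8,180))[0]))
# ramp long edge direction: bottom hull left edge/nose
e=plane("top",[(443,259),(435,252),(412,284),(425,289)],.0);print(f(e))
# groove: dark columns between rows 240..280
g=t.sum(2);pts=[]
for y in range(242,281,2):
    x0=int(298+(y-235)*0.12);w=330-g[y,x0-6:x0+12].astype(float);w=np.clip(w-(w.max()*.4),0,None);pts.append((np.sum(w*np.arange(x0-6,x0+12))/w.sum(),y))
G=plane("top",pts,.015);print("groove",f(G[[0,5,10,15,-1]]));v=cv2.fitLine((G[:,:2]*1000).astype(np.float32),cv2.DIST_HUBER,0,.01,.01).ravel();print(v,np.degrees(np.arctan2(v[1],v[0])))
E
```

```text
[[733.1, -40.6, 15.0], [448.3, -81.3, 15.0], [418.4, 133.0, 15.0], [699.5, 174.2, 15.0]] sides [217, 288, 216, 284] side cam rear/front-right [[450.9, -84.8, 15.0]]
rect ((578.2041625976562, 46.958396911621094), (297.0522766113281, 220.14906311035156), 8.14820384979248)
grip top [[554.3, 62.3, 74.0]]
tab [432.1, -272.4, 62.0] line [471.8, -298.7, 18.0] d 0.04755105567213278 yaw -33.49819009781646
tri tab [431.5, -272.0, 64.7] line [471.6, -298.1, 20.5]
[[497.6, -335.6, 0.0], [515.5, -314.5, 0.0], [431.6, -253.8, 0.0], [419.2, -287.9, 0.0]]
groove [[533.9, 40.7, 15.0], [508.5, 37.1, 15.0], [483.2, 32.7, 15.0], [457.9, 29.4, 15.0], [437.8, 26.5, 15.0]]
[9.8959744e-01 1.4386410e-01 4.8477045e+02 3.3563866e+01] 8.271507
```

Every check fits: deck sides 217 x 286 mm, tab to line 47.6 mm against 48 expected, triangulated heights within 3 mm. The stage origin is (0.575, 0.0466), yaw 8.2°. Now the gate.

```bash
cat >> h.py <<'E'
YAW=np.radians(8.2);O=np.array([.575,.0466,0.])
RS=R.from_euler("z",YAW).as_matrix()
S=lambda x,y,z:O+RS@np.array([x,y,z])
inv=lambda p:RS.T@(np.array(p)-O)
E
python3 - <<'E'
from h import *
q=down(YAW)
print(inverse_kinematics(S(-.017,.0175,.16),q),inverse_kinematics(S(-.017,.0175,.16),down(YAW+np.pi)))
move_pose(S(-.017,.0175,.15),q)
print(movel(S(-.017,.0175,.047),v=.12,until_force=8),get_tcp_pos(),get_ft_force())
command_gripper(0.0)
print("width",get_grip_width()*88,get_finger_force(),get_time(),inv(get_tcp_pos()),get_ft_force())
cv2.imwrite("pics/grip.png",read_camera("side")[:,:,::-1][180:340,190:390].repeat(4,0).repeat(4,1)[:600])
E
```

```text
[ 8.89336890e-02  4.09530864e-01  1.82355471e+00 -4.44089210e-16
  9.08507075e-01  1.51661302e+00] [ 8.89336890e-02  4.09530864e-01  1.82355471e+00 -4.44089210e-16
  9.08507075e-01 -1.62497964e+00]
False [0.55624979 0.06151936 0.04755675] [-0.04132243 -0.85116117  0.54861913]
width 14.4910553158315 29.999147951602936 4.8667 [-0.01704032  0.01752591  0.04696599] [ 0.36638783 -0.35670719 -0.89336582]
```

View pics/grip.png

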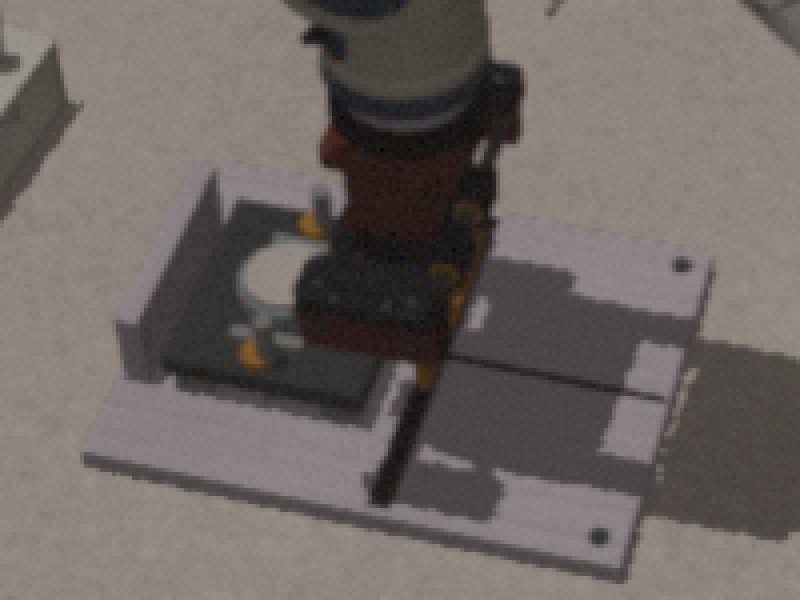

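The view shows the gripper over the grip, left of the groove, with nothing else touched. The width reads 14.5 mm, which matches the 14 mm block. Now I'll slide it, release and check.

```bash
python3 - <<'E'
from h import *
print(movel(S(-.017,.050,.047),v=.06,until_force=25),inv(get_tcp_pos()),get_ft_force())
command_gripper(1.0)
movel(S(-.017,.050,.16),v=.15)
# go above wedge, clear of stage view
a=np.array([.432,-.2725,.17]);move_pose(a,down(np.radians(-33.5)))
print(get_time(),get_joint_pos())
t=read_camera("top")[:,:,::-1];s=read_camera("side")[:,:,::-1];cv2.imwrite("pics/t1.png",t);cv2.imwrite("pics/s1.png",s)
cv2.imwrite("pics/m3.png",np.hstack([cv2.resize(t[160:295,235:355],(400,450),interpolation=cv2.INTER_CUBIC),cv2.resize(s[215:325,205:375],(400,450),interpolation=cv2.INTER_CUBIC)]))
E
```

```text
False [-0.01696159  0.05059766  0.04698678] [ 0.44141773  1.06621909 -1.31833643]
9.15 [-5.84771311e-01  3.30685350e-01  1.92125851e+00  2.49563709e-04
  8.89964168e-01  1.56939674e+00]
```

View pics/m3.png

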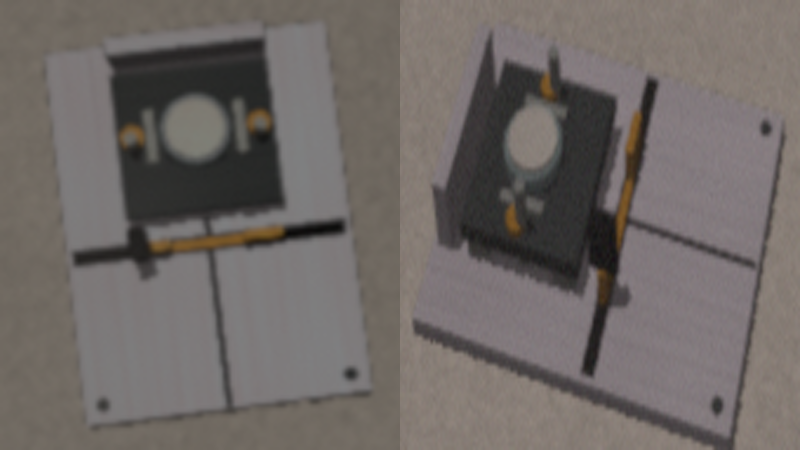

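The gate now sits about symmetrically around the groove: grip at top (277,232), brass right end at about (320,230), groove at (299,232). I'll check that with numbers and grasp the wedge.

```bash
python3 - <<'E'
from h import *
for n,p,z in(("grip",(277.3,231.5),.074),("-y end",(320.5,229.8),.039),("groove@gate",(298.8,233),.015)):
    print(n,(inv(plane("top",[p],z)[0])*1000).round(1))
t=read_camera("top")[:,:,::-1][228:236,262:345].astype(int)  # brass profile (r-b), per column
s=(t[:,:,2]-t[:,:,0]).max(0);print({262+i:int(v) for i,v in enumerate(s) if v>25})
y=np.radians(-33.5);q=down(y)
print(movel([.432,-.2725,.029],v=.12,until_force=8),get_ft_force())
command_gripper(0.0)
print("width",get_grip_width()*88,get_finger_force(),get_time(),get_tcp_pos(),get_ft_force())
E
```

```text
grip [-14.9  47.3  74. ]
-y end [-20.  -58.5  39. ]
groove@gate [-18.7  -3.5  15. ]
{280: 46, 281: 64, 282: 70, 283: 70, 284: 69, 285: 63, 286: 59, 287: 68, 288: 74, 289: 76, 290: 77, 291: 75, 292: 75, 293: 74, 294: 74, 295: 74, 296: 74, 297: 78, 298: 80, 299: 79, 300: 78, 301: 77, 302: 76, 303: 76, 304: 75, 305: 79, 306: 80, 307: 77, 308: 69, 309: 75, 310: 75, 311: 75, 312: 76, 313: 76, 314: 76, 315: 77, 316: 78, 317: 76, 318: 73, 319: 61, 320: 28}
False [-0.23684782 -0.13170355  0.4627747 ]
width 17.989527937002904 29.995288252830505 11.7 [ 0.43187842 -0.27246372  0.02893434] [-0.83989447  0.20824956 -0.56930685]
```

The grip width is 18.0 mm, equal to the tab, and the gate reads about 45 mm. Now I'll lift the wedge and set it down at the deck front, on the groove.

```bash
python3 - <<'E'
from h import *
q=down(YAW)
movel([.432,-.2725,.12],v=.15);print("w",get_grip_width()*88,get_ft_force())
x=-.115-.051
move_pose(S(x,0,.10),q);print(get_time(),get_ft_force())
movel(S(x,0,.052),v=.1)
wait(.2);f0=get_ft_force()
print(movel(S(x,0,.038),v=.02,until_force=3),inv(get_tcp_pos()),get_ft_force()-f0,get_time())
t=read_camera("top")[:,:,::-1];s=read_camera("side")[:,:,::-1];cv2.imwrite("pics/t2.png",t);cv2.imwrite("pics/s2.png",s)
cv2.imwrite("pics/m4.png",np.hstack([cv2.resize(t[205:305,250:350],(400,400),interpolation=cv2.INTER_CUBIC),cv2.resize(s[215:315,285:385],(400,400),interpolation=cv2.INTER_CUBIC)]))
E
```

```text
w 18.096408688659434 [-0.75449528 -0.34157385 -2.96285795]
13.6 [-0.39959668  0.98027375 -3.74263537]
True [-1.66030227e-01  1.46850588e-06  4.34759966e-02] [ 0.85876051 -0.53612384  1.66203885] 14.9167
```

View pics/m4.png

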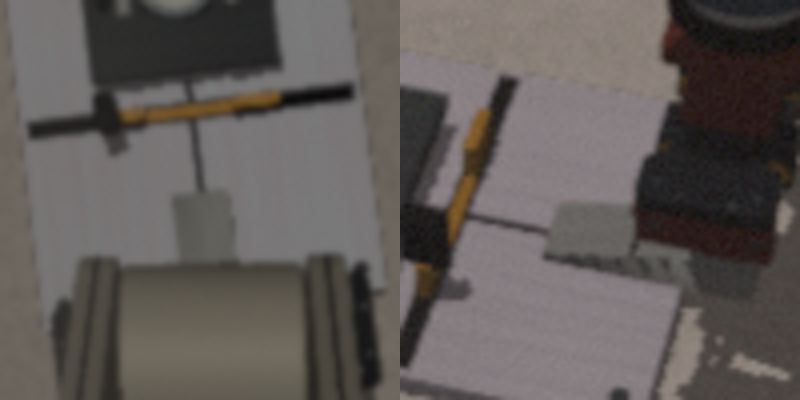

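Contact came at TCP z = 43.5 mm, against 44 predicted. The nose edge's middle is at top pixel (300.5,253.3), right on the groove end at (300.8,252). Next are a numeric check of nose and gap, then a push until the platform load is felt.

```bash
python3 - <<'E'
from h import *
pr=lambda n,p,z,c="top":print(n,(inv(plane(c,[p],z)[0])*1000).round(1))
pr("nose",(300.3,253.0),.021)
pr("noseside",(322.5+1.2,215+(205+255)/8+.0),.021,"side") if 0 else None
pr("fence+ inner",(286,232),.027);pr("fence- inner",(308,230.5),.027)
# platform front edge top z=.041, crop (92..280, 85..68)->mid
pr("plat front top",(250+187/4,205+78/4),.041)
z=get_tcp_pos()[2];f0=get_ft_force();u=RS[:,0]
log=[]
xo=-.115
while xo<-.009:
    d=.02 if xo<-.03 else .003
    xo=min(xo+d,-.009)
    hit=movel(S(xo-.051,0,z),v=.06 if d>.01 else .03,until_force=20)
    F=get_ft_force()-f0;log.append((round(xo*1000),round(float(F@u),1),round(float(F[2]),1)))
    if hit:break
print(log,get_time(),inv(get_tcp_pos()))
E
```

```text
nose [-70.2  -1.1  21. ]
fence+ inner [-13.5  28.1  27. ]
fence- inner [-16.6 -27.4  27. ]
plat front top [ 0.3 -1.2 41. ]
[(-95, -1.6, 8.0)] 15.225 [-1.65784996e-01  5.72802711e-05  4.35213171e-02]
```

Gap edges read +28.1/−27.4 and the nose is at −70.2 (−70 expected), both good. The push stopped at once because of the downward preload, so I'll ease the height by 0.5 mm and retry.

```bash
python3 - <<'E'
from h import *
print("F",get_ft_force()@RS,get_ft_torque());p=get_tcp_pos()
movel(p+[0,0,.0006],v=.02);wait(.2);print("F",get_ft_force()@RS,inv(get_tcp_pos()),get_grip_width()*88)
z=get_tcp_pos()[2];f0=get_ft_force();u=RS[:,0]
log=[];xo=-.115
while xo<-.009:
    d=.02 if xo<-.03 else .003
    xo=min(xo+d,-.009)
    hit=movel(S(xo-.051,0,z),v=.06 if d>.01 else .03,until_force=25)
    F=(get_ft_force()-f0)@RS;log.append((round(xo*1000),F.round(1).tolist()))
    if hit:break
print(log,get_time(),inv(get_tcp_pos()))
E
```

```text
F [-0.77945696 -0.35473046  6.58195286] [-0.10977498  0.06653167  0.05404491]
F [-0.37614053  1.42110802 -2.7901143 ] [-1.66035201e-01  9.12578386e-05  4.39622298e-02] 17.84802688773667
[(-95, [0.3, -1.7, -0.9]), (-75, [0.8, -1.2, 0.3]), (-55, [0.0, -0.4, 0.5]), (-35, [-0.1, -2.0, -0.6]), (-15, [0.2, -0.9, -0.3]), (-12, [-0.2, -1.3, -0.2]), (-9, [1.2, -0.8, -1.7])] 18.5917 [-5.99343052e-02  2.31619776e-05  4.38394225e-02]
```

```bash
python3 - <<'E'
from h import *
z=.0438;x=-.009
for _ in range(5):
    F=get_ft_force()@RS
    if F[2]>-1.5: break
    z-=.00015;movel(S(x-.051,0,z),v=.02);wait(.1)
print("seat",z,get_ft_force()@RS,inv(get_tcp_pos()))
f0=get_ft_force();log=[]
while x<.0059:
    x+=.0015;hit=movel(S(x-.051,0,z),v=.02,until_force=35);wait(.1)
    F=get_ft_force()@RS;log.append((round(x*1000,1),round(inv(get_tcp_pos())[0]*1000+51,1),F.round(1).tolist()))
    if hit:break
for l in log:print(l)
print(get_time(),inv(get_tcp_pos()),get_grip_width()*88)
t=read_camera("top")[:,:,::-1];s=read_camera("side")[:,:,::-1];cv2.imwrite("pics/t3.png",t);cv2.imwrite("pics/s3.png",s)
cv2.imwrite("pics/m5.png",np.hstack([cv2.resize(t[165:285,240:360],(400,400),interpolation=cv2.INTER_CUBIC),cv2.resize(s[215:315,225:325],(400,400),interpolation=cv2.INTER_CUBIC)]))
E
```

```text
seat 0.043500000000000004 [-0.9288862  -0.02009718 -1.3743642 ] [-5.99393291e-02  2.86849744e-05  4.36105506e-02]
(-7.5, np.float64(-8.0), [-4.8, 0.1, 4.4])
(-6.0, np.float64(-7.8), [-9.7, 0.3, 9.9])
(-4.5, np.float64(-7.6), [-12.7, -0.8, 13.6])
(-3.0, np.float64(-7.2), [-15.4, -1.4, 15.6])
(-1.5, np.float64(-6.7), [-17.6, -1.2, 19.0])
(-0.0, np.float64(-5.5), [-18.4, -0.7, 19.3])
(1.5, np.float64(-4.1), [-18.9, -1.0, 17.7])
(3.0, np.float64(-2.6), [-18.4, -0.2, 18.5])
(4.5, np.float64(-1.1), [-17.6, -1.2, 17.3])
(6.0, np.float64(0.4), [-18.3, -0.5, 17.8])
22.7917 [-0.05057451  0.00029159  0.04312986] 18.00143253047793
```

View pics/m5.png

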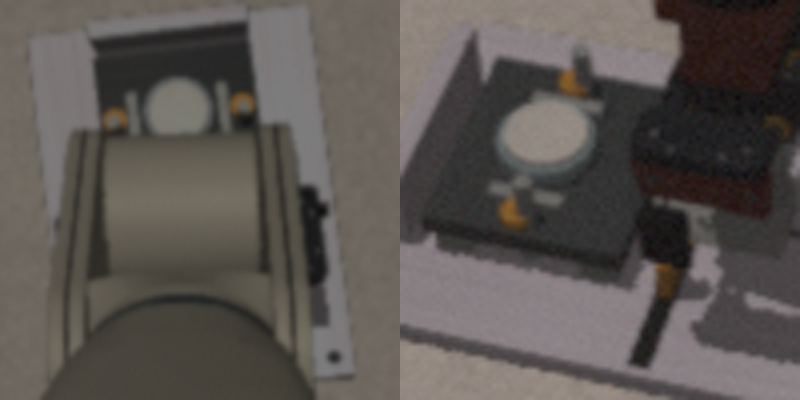

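The side view shows the gate and grip untouched and the platform seemingly lifting. Contact came at origin −8, as predicted. The arm yields under load and presses the wedge down with 18 N, so I'll relieve that, then measure the lift from the dish and platform shift in the side view.

```bash
cat >> h.py <<'E'
def lift(save=None):
    a=cv2.imread("pics/s1.png",0).astype(np.float32);im=read_camera("side")[:,:,::-1]
    if save:cv2.imwrite(save,im)
    b=cv2.cvtColor(np.ascontiguousarray(im),cv2.COLOR_BGR2GRAY).astype(np.float32)
    c=camera_info("side");M=np.linalg.inv(c["T"])
    def px(p):
        v=M@np.r_[p,1];return cv2.projectPoints(np.array([[v[0],-v[1],-v[2]]]),np.zeros(3),np.zeros(3),c["intrinsics"],c["dist"])[0].ravel()
    C=S(.06,0,.05);g=(px(C+[0,0,.01])-px(C))/10  # px per mm
    out=[]
    for x,y,w,h in((244,240,38,36),):   # dish
        k=cv2.phaseCorrelate(a[y:y+h,x:x+w],b[y:y+h,x:x+w],cv2.createHanningWindow((w,h),cv2.CV_32F))[0]
        T=cv2.resize(a[y+3:y+h-3,x+3:x+w-3],None,fx=10,fy=10,interpolation=cv2.INTER_CUBIC);B=cv2.resize(b[y-3:y+h+3,x-3:x+w+3],None,fx=10,fy=10,interpolation=cv2.INTER_CUBIC)
        m=cv2.minMaxLoc(cv2.matchTemplate(B,T,cv2.TM_CCOEFF_NORMED));mm=np.array(m[3])/10-6
        out+=[(np.round(v,2).tolist(),round(float(np.dot(v,g)/np.dot(g,g)),2)) for v in(np.array(k),mm)]
    return out,g.round(2).tolist()
E
python3 - <<'E'
from h import *
print(lift())
x=.006;z=.0435
for _ in range(8):
    if (get_ft_force()@RS)[2]<2:break
    z+=.0003;movel(S(x-.051,0,z),v=.02);wait(.1)
print(z,get_ft_force()@RS,inv(get_tcp_pos())*1000,get_ft_torque());print(lift(),get_time())
E
```

```text
([([-0.12, -0.13], 0.43), ([-0.1, -0.5], 1.6)], [-0.04, -0.32])
0.0444 [-5.63424304 -0.07527898 -4.00238846] [-47.54149057   0.21266377  43.18552289] [-0.172848    1.37180157  0.03690927]
([([-0.05, -0.66], 2.09), ([-0.1, -0.7], 2.22)], [-0.04, -0.32]) 24.0417
```

```bash
python3 - <<'E'
from h import *
x=.006;z=.0444
for i in range(14):
    a=51+inv(get_tcp_pos())[0]*1000
    if a>7.4:break
    x+=.0008
    if movel(S(x-.051,0,z),v=.02,until_force=25):print("hit")
    wait(.1);F=get_ft_force()@RS
    if F[2]>4:z+=.0002
    if F[2]<-4.5:z-=.0001
    print(round(x*1000,1),round(51+inv(get_tcp_pos())[0]*1000,2),F.round(1),round(z*1000,1),round(inv(get_tcp_pos())[2]*1000,2),lift()[0][1][1] if i%2 else "")
print([lift(f"pics/s4_{i}.png")[0] for i in range(3)],get_time())
E
```

```text
6.8 4.19 [-5.2 -0.2 -3.3] 44.4 43.19 
7.6 4.94 [-5.6 -0.4 -3.3] 44.4 43.18 2.53
8.4 5.73 [-6.5  0.6 -3.6] 44.4 43.2 
9.2 6.5 [-5.7 -0.2 -2.7] 44.4 43.16 3.15
10.0 7.31 [-6.   0.1 -3.2] 44.4 43.19 
10.8 8.07 [-6.1 -0.  -3.1] 44.4 43.17 3.15
[[([-0.29, -0.66], 2.18), ([-0.1, -1.1], 3.47)], [([-0.17, -0.85], 2.7), ([-0.1, -1.0], 3.15)], [([-0.15, -0.61], 1.96), ([-0.1, -1.0], 3.15)]] 26.4417
```

TCP says 4.0 mm and the image about 3.2 mm, but that image window includes the fixed rods. I'll use the white dish disc alone, averaged over frames, and view the result once.

```bash
python3 - <<'E'
from h import *
def cen(im):
    g=im.astype(np.float32).sum(2)/3;w=g[234:268,244:280];hi=np.percentile(w,95);lo=60
    w=np.clip((w-lo)/(hi-lo),0,1);w[w<.35]=0
    n,l,st,_=cv2.connectedComponentsWithStats((w>0).astype(np.uint8),connectivity=4);k=1+st[1:,4].argmax();w=w*(l==k)
    ys,xs=np.mgrid[:34,:36];e=cv2.fitEllipse(max(cv2.findContours((cv2.resize((w).astype(np.float32),None,fx=8,fy=8,interpolation=cv2.INTER_CUBIC)>.6).astype(np.uint8),0,1)[0],key=cv2.contourArea))
    return np.round([(w*xs).sum()/w.sum(),(w*ys).sum()/w.sum(),e[0][0]/8,e[0][1]/8,e[1][1]/8],2)
for n in("s0","s1","s2","s3","s4_0","s4_1","s4_2"):print(n,cen(cv2.imread(f"pics/{n}.png")))
a=cv2.imread("pics/s1.png");b=np.mean([cv2.imread(f"pics/s4_{i}.png") for i in range(3)],0)
c=lambda im:cv2.resize(cv2.convertScaleAbs(im[225:305,220:300],alpha=1.8),(400,400),interpolation=cv2.INTER_CUBIC)
cv2.imwrite("pics/m6.png",np.hstack([c(a),c(b)]))
E
```

```text
[ WARN:0@0.013] global loadsave.cpp:275 findDecoder imread_('pics/s0.png'): can't open/read file: check file path/integrity
Traceback (most recent call last):
AttributeError: 'NoneType' object has no attribute 'astype'
```

```bash
python3 - <<'E'
from h import *
def cen(im):
    g=im.astype(np.float32).sum(2)/3;w=g[234:268,244:280];hi=np.percentile(w,95);lo=60
    w=np.clip((w-lo)/(hi-lo),0,1)
    big=cv2.resize(w,None,fx=8,fy=8,interpolation=cv2.INTER_CUBIC)
    o=[]
    for t in(.4,.6,.75):
        e=cv2.fitEllipse(cv2.convexHull(max(cv2.findContours((big>t).astype(np.uint8),0,1)[0],key=cv2.contourArea)));o+=[e[0][0]/8,e[0][1]/8,e[1][1]/8]
    return np.round(o,2)
for n in("side0","s1","s2","s3","s4_0","s4_1","s4_2"):print(n,cen(cv2.imread(f"pics/{n}.png")))
a=cv2.imread("pics/s1.png");b=np.mean([cv2.imread(f"pics/s4_{i}.png") for i in range(3)],0)
c=lambda im:cv2.resize(cv2.convertScaleAbs(im[225:305,220:300],alpha=1.8),(400,400),interpolation=cv2.INTER_CUBIC)
cv2.imwrite("pics/m6.png",np.hstack([c(a),c(b)]))
E
```

```text
side0 [18.37 13.92 26.41 17.53 14.28 21.97 17.52 14.35 20.59]
s1 [18.51 13.82 26.54 17.46 14.21 21.83 17.51 14.32 20.87]
s2 [17.79 15.14 30.1  17.54 14.21 22.17 17.45 14.31 20.82]
s3 [18.37 13.85 26.68 17.41 13.72 22.12 17.41 13.74 21.02]
s4_0 [18.42 12.99 26.81 17.41 12.97 22.04 17.29 13.2  20.82]
s4_1 [18.35 13.01 26.7  17.33 13.06 21.86 17.34 13.17 20.75]
s4_2 [18.39 12.99 26.55 17.33 12.99 21.86 17.33 13.21 20.76]
```

View pics/m6.png

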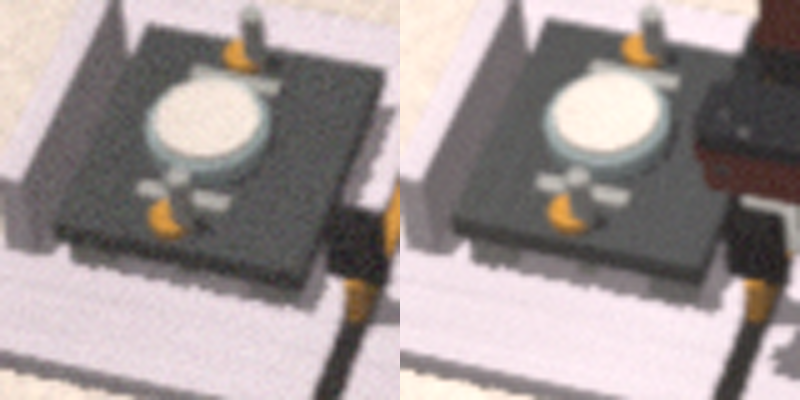

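Side by side, the platform has clearly risen off its rests, level. The dish disc moved up about 1.2 px, which is about 3.6 mm. That fits about 1.5 mm of give in the grip, so I'll push 1.3 mm more, recheck and hand in.

```bash
python3 - <<'E'
from h import *
movel(S(.0121-.051,0,.0444),v=.02);wait(.5)
print(51+inv(get_tcp_pos())[0]*1000,get_ft_force()@RS,get_grip_width()*88,get_finger_force(),get_time())
b=np.mean([read_camera("side")[:,:,::-1].astype(np.float32) for _ in range(4)],0)
def cen(im):
    w=(im.astype(np.float32).sum(2)/3)[234:268,244:280];w=(w-60)/(np.percentile(w,95)-60);big=cv2.resize(w,None,fx=8,fy=8,interpolation=cv2.INTER_CUBIC)
    return np.array([cv2.fitEllipse(cv2.convexHull(max(cv2.findContours((np.clip(big,0,1)>t).astype(np.uint8),0,1)[0],key=cv2.contourArea)))[0][1]/8 for t in(.6,.75)])
L=(cen(cv2.imread("pics/s1.png"))-cen(b))/.325;print("lift",L)
if 3.3<L.mean()<4.7: print(job_done(),get_time())
E
```

```text
9.646599245870846 [-5.71841302e+00 -6.40976672e-04 -3.62958371e+00] 17.914957679964033 29.999301731586456 27.1917
lift [4.07342471 3.94653027]
the job is handed in; nothing more can be done
the job is handed in; nothing more can be done
```

The job is handed in: the gate gap is centred on the groove (edges measured at +28.1 and −27.4 mm), and the wedge, still held by its tab, has lifted the platform about 4.0 mm by camera measurement, at about 27 s on the robot's clock.

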